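# Tip a bolt out of its storage tube and lay it in the order tray

## Robot

A 6-joint arm with a two-finger parallel gripper is mounted at the origin on the work surface. World frame = base frame: x ahead of the robot, y to its left, z up, the work surface at z = 0. Lengths are in mm, angles in degrees, forces in N, time in s.
With the tool pointing down it reaches from about 350 to 850 mm from the base axis. Payload 8.1 kg.
Tool frame: the origin (TCP) lies on the front face of the gripper's body, between the roots of the fingers; the fingertips stand r.finger_overhang ahead of it and the grasp point (between the pads) lies 54 mm ahead of it (r.finger_overhang is the distance from the TCP to the fingertips, in mm); y points along the fingers, z is the direction in which the jaws open and shut, and the axes are right-handed (so a half turn about y gives the same grasp; the last joint's range is limited). The gripper opens to 85 mm and grips with 20 to 120 N. Pads are 22 mm wide; open, the fingers measure 114 mm over their backs; the gripper's body (76 mm by 85 mm) begins 54 mm behind the grasp point. The pads swing forward as they close: fully open they stand 13 mm farther back than shut.
Start: joints at [-70.21, 7.471, 85.268, -0, 87.261, -4.893], TCP at [250.579, -545.175, 303.892] pointing down, gripper open.
Joint ranges: [-169.43, 169.43], [-51.17, 129.36], [1.28, 143.12], [-76.62, 256.62], [0, 156.53], [-152.29, 152.29]. Speed limits (degrees/s): [136.94, 136.94, 159.86, 180, 180, 180].

## Interface

Orientations are given as [roll, pitch, yaw] about the fixed x, y, z axes, in that order (R = Rz(yaw) Ry(pitch) Rx(roll)).
In Python, from bench import r gives the robot as it stands. The module is installed in compiled form; this text tells all that it offers.
- The arm moves only by the tool arm_command, never from a script. Its argument "increments" is a list of rows, each a list of 6 numbers: the shift along the tool's x, y, z in m, then the turn, a rotation vector about the tool's x, y, z in rad. In form: [[tx, ty, tz, wx, wy, wz], ...]. A call has exactly 10 rows; each row is the pose to reach, as a shift and turn from the pose commanded when the call began, along the tool's axes at that moment; what a row does not reach only later rows make up. A row lasts 1/8 s, in which the tool goes at most 62.5 mm and 10.7 degrees, less where a joint would pass 70% of its speed; a pose out of reach is approached as far as the arm can. A call with a gripper value outside its range is refused whole. "jaw" is the gripper's target within -1 to 1 (shut at 1, half-way at 0, fully open at -1), set as the call begins (left out, the last holds). The fingers move at their own pace and stop on an object; "force" is the grip in N (left out, the last holds). Time passes only in rows, so rows that repeat a pose let the fingers close, or fill a call up. It gives the time, the measured TCP pose, the force and the opening at its end, in the units of the state.
- r.sense(): the state, without advancing time (a new reading comes with each control period).
- r.snapshot(name): name is "scene" or "top" or "wrist"; returns the picture (384x512x3 uint8, red, green, blue); there is no depth.
- r.camera_model(name): a dict with "intrinsics" (3x3 intrinsics, pixels), "cam_to_world" (4x4, takes a point from camera to world coordinates). Camera axes: x right, y down, z forward; pixel columns grow to the right and rows downward; lengths in mm; the calibration is good to about 2 mm. The wrist camera is an equidistant fisheye: a pixel r from the principal point sees the ray r / f radians off the axis. A picture is of the moment at which its call begins: read the wrist's pose just before it. camera_model takes no time and is no camera call; for the wrist camera it gives the pose at the moment of the call.
- r.hand_in(): hands the job in, once; it reports no verdict.
Trained networks look in the newest picture that a camera, given by its name, has taken for a name from the list of things; names that differ only in an ending like _2 or _b are one class to them, and where a whole thing is asked for, a point or a joint stands for the part that bears it (a point fixed in the world has none). Each returns a list of dicts, best first, with "conf" (0 to 1); they miss things now and then, are a little off and sometimes report something else, mostly with a low value. They report only what shows in the picture. A call takes as long as a camera call.
- r.trace(camera, target): "mask" (384x512 bool, what is visible of it) and "position" ([column, row] in pixels, amid what is visible of it).
- r.spot_point(camera, target): "position" ([column, row] in pixels: a listed point, or the origin of a listed thing).
The state is a dict: "time": time; "joint_pos": joint angles; "qd": joint speeds; "joint_efforts": joint torques, N m; "tool_pos": TCP position; "tcp_rot": TCP orientation; "ft_force": force on the tool from outside, world axes, zero at the start; "wrist_torque": the same for the moment, N m; "finger_gap": finger opening in mm.
Only numpy, scipy, OpenCV 4.12 (cv2) and the standard library are available. Lean on these libraries where they do the work, as an engineer would, in place of code of your own. Each camera call takes 0.05 s, during which the arm holds its last target.

## Task

Press the mouth of the pivoted white tube down so that the long bolt inside slides out until its head stands clear in front of the mouth. Then take the bolt by its exposed end, draw it right out of the tube and lay it down gently and flat, not dropped, in the shallow open tray. Leave the carton, the can and the filter standing where they are.

Things in the scene. Friction and masses are not known exactly. Their poses are not given: they have to be found in the camera images.
- stand: Dark steel rack fixed to the counter. Origin on the counter under the tube's pivot; x points level towards the tube's mouth, y along the axle. Base plate 6 mm thick, x -80 to 170 mm, 90 wide. Two cheeks at y = +-32 mm, 129 mm high. The stop: a curved steel plate 40 mm wide facing the mouth, arc of 144 mm radius about the pivot, top 80 mm high at x = 140 mm; it catches the head of a sliding bolt.
- tube_pivot (a point): Point on the tube's axis at its pivot axle, 115 mm above the counter. With the tube level, a bolt drawn straight out clears the stop's top by about 7 mm.
- tube (a joint): Tilt of the tube in rad: 0 = level, positive = mouth down, hard stops at -0.15 and 0.60. Starts near level. The hinge is stiff (0.5 N m of friction: 7 N pressed on the tube 70 mm from the pivot turns it, or up to 13 N on the closed end with the bolt hanging out in front); the tube stays where it is left.
- tube_mouth (a point): Centre of the white plastic tube's open end; x out of the mouth along the tube, y along the axle. Tube 48 mm outside, 40 inside, 190 long: mouth 80 mm in front of the pivot, closed end (grey cap) 110 behind it, inner floor 105 behind. Smooth: the bolt slides by itself when the tube tilts over about 0.28 rad, stays put below 0.15.
- bolt: Steel bolt 165 mm long, 0.28 to 0.48 kg: shank 18 mm in diameter, hexagonal head 13 mm thick, 28 across flats, 32 across corners. Origin on its axis at mid length, x towards the head; centre of mass 74 mm from the head end. Starts in the tube, head about 20 mm inside the mouth. Slid against the stop, its head end stands about 60 mm out of the mouth.
- bolt_head (a point): Centre of the bolt's head end face.
- tray: Shallow open grey plastic order tray, loose, 0.8 kg, 230 mm (x) by 140 mm (y) by 45 mm high, walls and floor 4 mm. Origin at the centre of its underside.
- carton: Cardboard box 90 x 70 x 110 mm high, loose bystander. Origin at the centre of its underside.
- can: Grey can, 80 mm in diameter, 100 mm high, loose bystander. Origin at the centre of its underside.
- filter: Blue screw-on oil filter, 76 mm in diameter, 100 mm high, loose bystander. Origin at the centre of its underside.

How it is judged:
By the outcome, as a careful person would: the job done as asked, in the order asked, and still so for the second after the job is handed in, with the robot touching nothing.
It also fails if it takes over 67 s, if anything falls off the work surface, if the arm or the gripper's body presses on something with over 40 N, if the wrist force passes 120 N, or if a joint passes its speed limit or range.

## Working session

There is one attempt and no reset: what is moved stays moved. The work goes in short steps, Python scripts to look and compute and a tool call to move; the robot and the scene stay as the last step left them, time stands still between calls to the robot, and variables do not carry over. Pictures are saved under pics/ and viewed, and the job is handed in when it is done.

Besides the shell and the picture viewer there is one more tool, called after "Emit:" by a JSON object that holds its "op" and its "data", one argument or row to a line. arm_command: Moves the arm, as the interface text tells. Its arguments: {"type":"object","properties":{"increments":{"type":"array","items":{"type":"array","items":{"type":"number"}}},"jaw":{"type":"number"},"force":{"type":"number"}},"required":["increments"]}

```bash
mkdir -p pics; python3 - <<'E'
from bench import r
import cv2
print(r.sense()); print(r.finger_overhang)
for n in ("scene","top"):
    im=r.snapshot(n); cv2.imwrite(f"pics/a_{n}.png",im[:,:,::-1]); 
    c=r.camera_model(n); print(n,c["intrinsics"],c["cam_to_world"])
    for t in ["stand","tube_pivot","tube_mouth","bolt_head","tray","carton","can","filter"]:
        print(n,t,[(x["conf"],x["position"]) for x in r.spot_point(n,t)][:2])
print(r.sense()["time"])
E
```

```text
{'time': 0.0, 'joint_pos': array([-7.02105059e+01,  7.51556620e+00,  8.53286273e+01, -2.14481007e-03,
        8.72617925e+01, -4.89361266e+00]), 'qd': array([ 0.0441193 ,  0.05754755,  0.04256202, -0.00984667,  0.03690272,
       -0.14774149]), 'joint_efforts': array([-1.22773698e-03, -5.69415987e+01, -5.00545800e+01, -4.81804564e-04,
        1.51546713e-02,  4.67980180e-05]), 'tool_pos': array([ 250.42422201, -544.78636861,  302.84578253]), 'tcp_rot': array([-9.01057824e+01,  6.90686534e-03, -1.55316795e+02]), 'ft_force': array([ 0.28140502, -0.12926099, -0.77326757]), 'wrist_torque': array([ 0.01983153, -0.02572978, -0.04715558]), 'finger_gap': 85.25997233663115}
72.6
scene [[419.00304496   0.         255.57310462]
 [  0.         419.00304496 194.68697823]
 [  0.           0.           1.        ]] [[-8.31082572e-01  3.34871983e-01 -4.44029857e-01  1.00726668e+03]
 [ 5.56101877e-01  5.10772193e-01 -6.55638978e-01  6.85934699e+02]
 [ 7.24297908e-03 -7.91815965e-01 -6.10716806e-01  6.84142538e+02]
 [ 0.00000000e+00  0.00000000e+00  0.00000000e+00  1.00000000e+00]]
scene stand [(0.66,
[... 333 characters left out ...]
]
 [  0.         447.96305889 189.26702092]
 [  0.           0.           1.        ]] [[ 2.29251535e-02 -9.87204922e-01  1.57800125e-01  4.09289105e+02]
 [-9.99641300e-01 -2.04495727e-02  1.72941020e-02  3.19391783e+01]
 [-1.38458775e-02 -1.58139992e-01 -9.87319621e-01  9.72360009e+02]
 [ 0.00000000e+00  0.00000000e+00  0.00000000e+00  1.00000000e+00]]
top stand [(0.71, [357.8, 176.9])]
top tube_pivot [(0.91, [376.1, 166.5])]
top tube_mouth [(0.58, [332.4, 174.5]), (0.3, [292.9, 113.6])]
top bolt_head []
top tray [(0.63, [152.1, 219.2]), (0.6, [375.8, 166.7])]
top carton [(0.61, [209.3, 104.6])]
top can [(0.59, [292.5, 112.3])]
top filter [(0.88, [266.0, 271.0]), (0.69, [210.7, 107.2])]
0.9
```

View pics/a_scene.png

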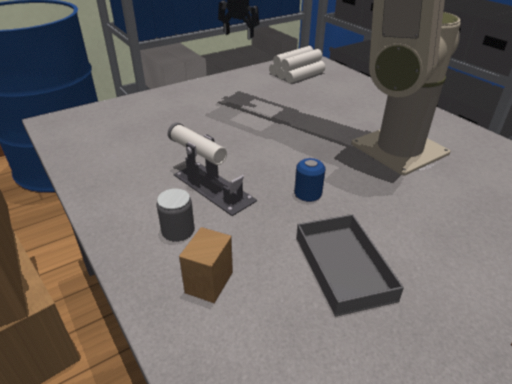

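View pics/a_top.png

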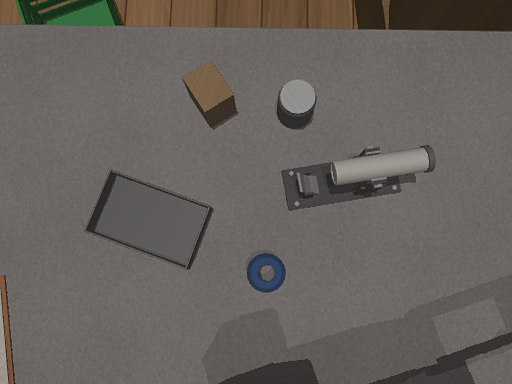

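```bash
cat > h.py <<'E'
import numpy as np
from scipy.spatial.transform import Rotation as Ro
from scipy.optimize import least_squares
from bench import r
def ray(n,p):
    c=r.camera_model(n); M=np.array(c["cam_to_world"]); d=np.linalg.inv(np.array(c["intrinsics"]))@np.array([p[0],p[1],1.])
    d=M[:3,:3]@d; return M[:3,3],d/np.linalg.norm(d)
def atz(n,p,z):
    o,d=ray(n,p); return o+d*(z-o[2])/d[2]
def tri(p1,p2):
    o1,d1=ray("scene",p1);o2,d2=ray("top",p2)
    A=np.stack([d1,-d2],1);s=np.linalg.lstsq(A,o2-o1,rcond=None)[0]
    a=o1+d1*s[0];b=o2+d2*s[1];return (a+b)/2,np.linalg.norm(a-b)
def proj(n,P):
    c=r.camera_model(n);M=np.linalg.inv(np.array(c["cam_to_world"]));q=M[:3,:3]@np.array(P).T+M[:3,3:4] if np.ndim(P)>1 else M[:3,:3]@np.array(P)+M[:3,3]
    q=np.array(c["intrinsics"])@q; return q[:2]/q[2]
def Rt(rpy): return Ro.from_euler('xyz',rpy,degrees=True)
E
python3 - <<'E'
from h import *
for n,a,b in [("pivot",(197.8,141.6),(376.1,166.5)),("mouth",(219.8,157.4),(332.4,174.5)),("stand",(202,180.2),(357.8,176.9)),("tray",(343.2,265.4),(152.1,219.2)),("carton",(212.4,280.9),(209.3,104.6)),("can",(179.7,231.3),(292.5,112.3)),("filter",(306.4,193.4),(266,271))]:
    print(n,tri(a,b))
print(atz("top",(376.1,166.5),115),atz("scene",(197.8,141.6),115),atz("scene",(219.8,157.4),115),atz("top",(332.4,174.5),115))
E
```

```text
pivot (array([ 596.69672851, -188.89229965,  121.26618637]), np.float64(4.6754469333506155))
mouth (array([ 580.14167474, -105.34615668,  111.62893389]), np.float64(2.3262634455246256))
stand (array([ 598.54324251, -179.05261775,    3.29019578]), np.float64(5.352448177040227))
tray (array([493.23660426, 270.20220591,   3.25851935]), np.float64(1.2123806674220796))
carton (array([754.41287343, 154.80870421,   7.58946305]), np.float64(0.1949455498231955))
can (array([741.9390228 , -32.40554343,  -2.20166235]), np.float64(2.892053162510311))
filter (array([389.10936615,  19.41280385,  -2.95203766]), np.float64(1.798341850456574))
[ 596.10624788 -189.01384866  115.        ] [ 593.40796643 -201.09889552  115.        ] [ 583.33385231 -101.76301343  115.        ] [ 578.52605577 -104.0787249   115.        ]
```

```bash
python3 - <<'E'
import cv2
a=cv2.imread("pics/a_top.png")[130:220,270:450]; cv2.imwrite("pics/z_top.png",cv2.resize(a,None,fx=4.4,fy=4.4,interpolation=cv2.INTER_CUBIC))
a=cv2.imread("pics/a_scene.png")[110:220,155:275]; cv2.imwrite("pics/z_sc.png",cv2.resize(a,None,fx=5,fy=5,interpolation=cv2.INTER_CUBIC))
E
```

```text
(no output)
```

View pics/z_top.png

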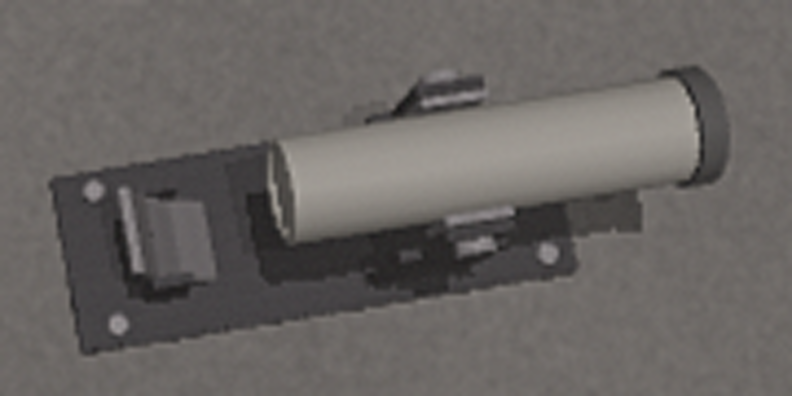

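View pics/z_sc.png

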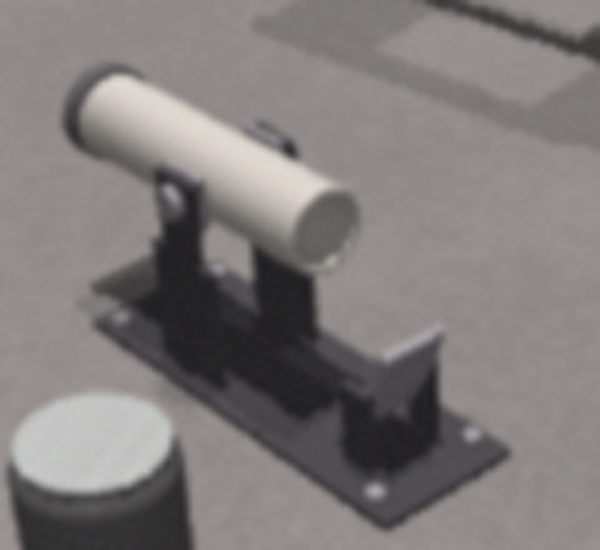

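```bash
cat > fit.py <<'E'
from h import *
obs=[("top",(281.8,170.5),(170,-45,6)),("top",(289.1,210.7),(170,45,6)),("top",(400.7,191.8),(-80,45,6)),
("scene",(257,201),(170,45,6)),("scene",(232.6,215.6),(170,-45,6)),("scene",(174,175),(-80,-45,6))]
def f(v,full=False):
    c,s=np.cos(v[2]),np.sin(v[2]);o=[]
    for n,p,L in obs:
        P=np.array([v[0]+c*L[0]-s*L[1],v[1]+s*L[0]+c*L[1],L[2]]); o+=list(proj(n,P)-np.array(p))
    return np.array(o)
s=least_squares(f,[596,-190,1.75]); print(s.x[:2],np.degrees(s.x[2]),s.fun.round(1))
v=s.x
def W(L):
    c,s_=np.cos(v[2]),np.sin(v[2]); return np.array([v[0]+c*L[0]-s_*L[1],v[1]+s_*L[0]+c*L[1],L[2]])
for L in [(0,0,115),(80,0,115),(-110,0,115),(140,0,80),(0,0,0),(0,32,129)]:
    print(L,W(L).round(1),proj("top",W(L)).round(1),proj("scene",W(L)).round(1))
E
python3 fit.py
```

```text
[ 594.8647233  -183.04635252] 100.67467302125253 [-1.3 -0.4 -1.4 -0.4  0.3 -0.3  0.8 -2.2 -0.4 -1.3 -0.9 -1.9]
(0, 0, 115) [ 594.9 -183.   115. ] [373.  167.1] [200.5 144.7]
(80, 0, 115) [ 580.  -104.4  115. ] [332.6 173.7] [220.4 156.5]
(-110, 0, 115) [ 615.2 -291.1  115. ] [428.5 157.9] [175.7 129.9]
(140, 0, 80) [568.9 -45.5  80. ] [300.6 181.9] [236.8 177.8]
(0, 0, 0) [ 594.9 -183.     0. ] [360.1 177.9] [203.5 180.3]
(0, 32, 129) [ 563.4 -189.   129. ] [378.3 181.8] [209.6 135.8]
```

```bash
cat > plan.py <<'E'
import sys
from h import *
np.set_printoptions(suppress=True,precision=4,linewidth=150)
def S(x,y,z,piv=(596,-186),yaw=100.7):
    c,s=np.cos(np.radians(yaw)),np.sin(np.radians(yaw));return np.array([piv[0]+c*x-s*y,piv[1]+s*x+c*y,z])
def plan(P,rpy=None,R=None):
    s=r.sense(); R0=Rt(s["tcp_rot"]); R=R if R is not None else Rt(rpy)
    t=R0.inv().apply(np.array(P)-s["tool_pos"])/1000; w=(R0.inv()*R).as_rotvec()
    print("t",s["time"],"pos",s["tool_pos"],"rot",s["tcp_rot"],"F",s["ft_force"],"gap",s["finger_gap"],"oh",r.finger_overhang)
    print("full",t,w,"dist",np.linalg.norm(t),np.degrees(np.linalg.norm(w)))
E
python3 - <<'E'
from plan import *
plan(S(68,0,252),(-90,0,-79.3))
E
```

```text
t 0.9 pos [ 250.5818 -545.1632  303.9104] rot [ -90.0002    0.0001 -155.3159] F [ 0.1981  1.2882 -0.291 ] gap 85.21210708000098 oh 72.6
full [-0.4803  0.0519 -0.2481] [ 0.     -1.3267 -0.    ] dist 0.5430519827537222 76.01586293487718
```

Emit:
{"op": "arm_command", "data": {
  "increments": [
    [-0.048, 0.005, -0.025, 0, -0.133, 0],
    [-0.096, 0.01, -0.05, 0, -0.265, 0],
    [-0.144, 0.016, -0.074, 0, -0.398, 0],
    [-0.192, 0.021, -0.099, 0, -0.531, 0],
    [-0.24, 0.026, -0.124, 0, -0.663, 0],
    [-0.288, 0.031, -0.149, 0, -0.796, 0],
    [-0.336, 0.036, -0.174, 0, -0.929, 0],
    [-0.384, 0.042, -0.198, 0, -1.061, 0],
    [-0.432, 0.047, -0.223, 0, -1.194, 0],
    [-0.48, 0.052, -0.248, 0, -1.327, 0]
  ],
  "jaw": 1,
  "force": 40
}}

```text
time: 2.15
tool_pos: [584.1, -117.9, 251.9]
tcp_rot: [-90.0, -0.0, -79.0]
ft_force: [0.3, -0.8, 0.1]
finger_gap: 0.1
```

```bash
python3 - <<'E'
from plan import *
import cv2
s=r.sense()
for n in ("wrist","scene","top"): cv2.imwrite(f"pics/b_{n}.png",r.snapshot(n)[:,:,::-1])
plan(S(68,0,252),(-90,0,-79.3))
c=r.camera_model("wrist");print(c)
E
```

```text
t 2.3 pos [ 584.0412 -116.9708  251.2881] rot [-90.0346   0.037  -79.0411] F [ 0.0477 -0.1748  1.091 ] gap 0.45722566675445897 oh 72.6
full [ 0.002  -0.0007 -0.0011] [ 0.0006  0.0045 -0.0006] dist 0.0024169912717477084 0.2638110129352484
{'intrinsics': array([[297.3186,   0.    , 258.9195],
       [  0.    , 297.3186, 191.293 ],
       [  0.    ,   0.    ,   1.    ]]), 'cam_to_world': array([[  0.9815,   0.1813,   0.0608, 569.3962],
       [  0.1912,  -0.9325,  -0.3065, -38.1205],
       [  0.0011,   0.3124,  -0.9499, 321.6976],
       [  0.    ,   0.    ,   0.    ,   1.    ]])}
```

View pics/b_wrist.png

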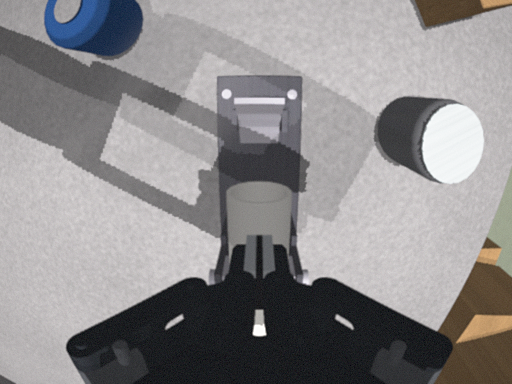

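View pics/b_scene.png

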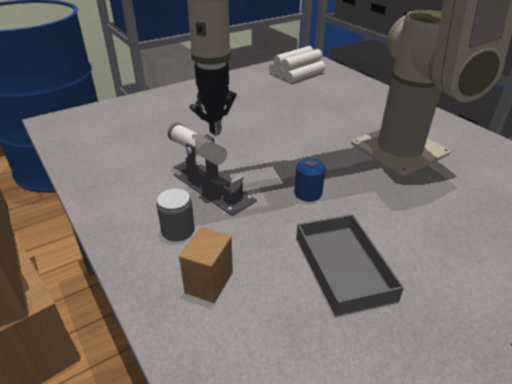

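```bash
cat >> h.py <<'E'
def wat(p,z,c=None):
    c=c or r.camera_model("wrist");K=np.array(c["intrinsics"]);M=np.array(c["cam_to_world"])
    u=np.array([(p[0]-K[0,2])/K[0,0],(p[1]-K[1,2])/K[1,1]]);th=np.linalg.norm(u)
    d=np.append(u/th*np.sin(th),np.cos(th));d=M[:3,:3]@d;o=M[:3,3];return o+d*(z-o[2])/d[2]
E
python3 - <<'E'
from plan import *
c=np.cos(np.radians(100.7));s=np.sin(np.radians(100.7))
def inS(P): d=P[:2]-np.array([596,-186]);return np.array([c*d[0]+s*d[1],-s*d[0]+c*d[1]]).round(1)
for p,z in [((219,77),6),((301,77),6),((226,94),6),((292,94),6),((236,100),80),((285,100),80),((259,185),139),((227,200),115),((292,200),115)]:
    P=wat(p,z);print(p,z,P.round(1),inS(P))
E
```

```text
(219, 77) 6 [524.7 -24.6   6. ] [171.8  40.1]
(301, 77) 6 [608.7  -8.2   6. ] [172.4 -45.5]
(226, 94) 6 [535.3 -41.3   6. ] [153.5  32.8]
(292, 94) 6 [603.1 -28.1   6. ] [153.9 -36.3]
(236, 100) 80 [552.1 -44.   80. ] [147.7  16.8]
(285, 100) 80 [590.7 -36.4  80. ] [148.  -22.5]
(259, 185) 139 [580.3 -92.9 139. ] [94.4 -1.9]
(227, 200) 115 [ 560.7 -116.   115. ] [75.3 21.7]
(292, 200) 115 [ 608.  -106.8  115. ] [ 75.6 -26.5]
```

```bash
sed -i 's/piv=(596,-186),yaw=100.7/piv=(598,-184),yaw=101.0/' plan.py; python3 - <<'E'
from plan import *
plan(S(68,0,214),(-90,0,-79))
E
```

```text
t 2.3 pos [ 584.0412 -116.9708  251.2881] rot [-90.0346   0.037  -79.0411] F [ 0.0477 -0.1748  1.091 ] gap 0.45722566675445897 oh 72.6
full [0.0005 0.0373 0.0009] [ 0.0006 -0.0007 -0.0006] dist 0.0373021520005215 0.06523451169394137
```

Emit:
{"op": "arm_command", "data": {
  "increments": [
    [0, 0.015, 0, 0, 0, 0],
    [0, 0.03, 0.001, 0, 0, 0],
    [0, 0.037, 0.001, 0, 0, 0],
    [0, 0.041, 0.001, 0, 0, 0],
    [0, 0.045, 0.001, 0, 0, 0],
    [0, 0.049, 0.001, 0, 0, 0],
    [0, 0.053, 0.001, 0, 0, 0],
    [0, 0.057, 0.001, 0, 0, 0],
    [0, 0.06, 0.001, 0, 0, 0],
    [0, 0.06, 0.001, 0, 0, 0]
  ]
}}

```text
time: 3.55
tool_pos: [584.7, -118.4, 193.2]
tcp_rot: [-89.9, 0.1, -79.3]
ft_force: [-1.3, 7.0, 8.3]
finger_gap: 0.0
```

```bash
cat > look.py <<'E'
import sys,cv2
from plan import *
t=sys.argv[1]; box={"scene":(130,90,290,210),"top":(250,110,450,240)}
for n in sys.argv[2:]:
    im=r.snapshot(n)[:,:,::-1].copy()
    if n in box:
        a,b,c,d=box[n];im=cv2.resize(im[b:d,a:c],None,fx=4,fy=4,interpolation=cv2.INTER_CUBIC)
    cv2.imwrite(f"pics/{t}_{n}.png",im)
s=r.sense();print(s["time"],s["tool_pos"].round(1),s["tcp_rot"].round(1),s["ft_force"].round(1),round(s["finger_gap"],1))
E
python3 look.py c scene
```

```text
3.6 [ 584.7 -118.5  193.3] [-89.9   0.1 -79.3] [-0.6  7.8  8.6] -0.0
```

View pics/c_scene.png

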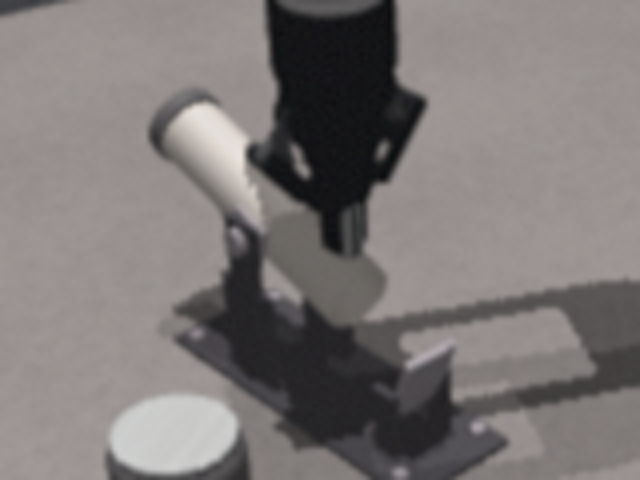

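Emit:
{"op": "arm_command", "data": {
  "increments": [
    [0, 0.002, 0, 0, 0, 0],
    [0, 0.004, 0, 0, 0, 0],
    [0, 0.006, 0, 0, 0, 0],
    [0, 0.008, 0, 0, 0, 0],
    [0, 0.009, 0, 0, 0, 0],
    [0, 0.01, 0, 0, 0, 0],
    [0, 0.01, 0, 0, 0, 0],
    [0, 0.01, 0, 0, 0, 0],
    [0, 0.01, 0, 0, 0, 0],
    [0, 0.01, 0, 0, 0, 0]
  ]
}}

```text
time: 4.85
tool_pos: [584.6, -118.9, 182.7]
tcp_rot: [-89.9, 0.0, -79.3]
ft_force: [1.1, 5.1, 5.2]
finger_gap: -0.2
```

```bash
python3 look.py d scene wrist
```

```text
4.95 [ 584.6 -118.9  182.7] [-89.9   0.  -79.3] [0.2 5.  5. ] -0.1
```

View pics/d_scene.png

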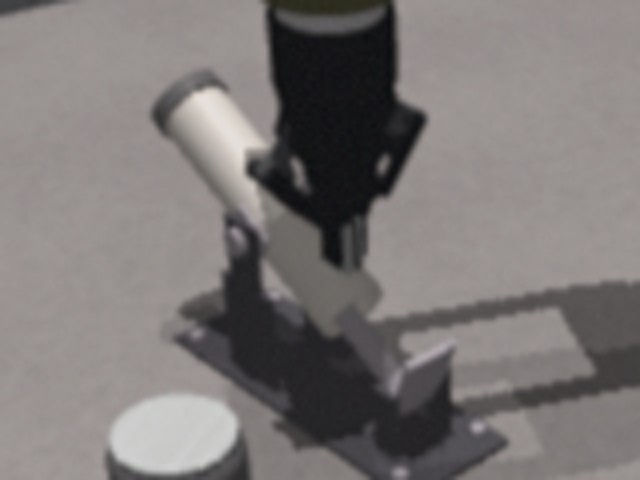

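View pics/d_wrist.png

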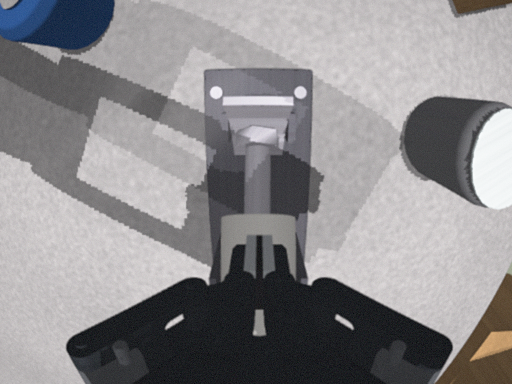

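```bash
python3 - <<'E'
from plan import *
plan(S(-92,0,275),(-90,0,-79))
plan(S(-92,0,213),(-90,0,-79))
E
```

```text
t 4.95 pos [ 584.6302 -118.8915  182.7252] rot [-89.8835   0.0467 -79.3215] F [0.1907 4.9827 4.9671] gap -0.14285341891862496 oh 72.6
full [ 0.1584 -0.0924  0.0018] [-0.002  -0.0056 -0.0008] dist 0.1833732546623761 0.3451690831070914
t 4.95 pos [ 584.6302 -118.8915  182.7252] rot [-89.8835   0.0467 -79.3215] F [0.1907 4.9827 4.9671] gap -0.14285341891862496 oh 72.6
full [ 0.1584 -0.0304  0.0017] [-0.002  -0.0056 -0.0008] dist 0.16133096872451683 0.3451690831070914
```

Emit:
{"op": "arm_command", "data": {
  "increments": [
    [0, -0.045, 0, 0, 0, 0],
    [0.02, -0.09, 0, 0, 0, 0],
    [0.07, -0.094, 0.001, 0, 0, 0],
    [0.12, -0.094, 0.002, 0, -0.005, 0],
    [0.158, -0.094, 0.002, 0, -0.005, 0],
    [0.158, -0.082, 0.002, 0, -0.005, 0],
    [0.158, -0.074, 0.002, 0, -0.005, 0],
    [0.158, -0.066, 0.002, 0, -0.005, 0],
    [0.158, -0.058, 0.002, 0, -0.005, 0],
    [0.158, -0.052, 0.002, 0, -0.005, 0]
  ]
}}

```text
time: 6.2
tool_pos: [616.8, -283.5, 243.3]
tcp_rot: [-89.6, -1.3, -79.3]
ft_force: [-9.1, -38.5, 34.7]
finger_gap: 0.3
```

```bash
python3 look.py e scene
```

```text
6.25 [ 616.7 -283.9  242.9] [-89.6  -1.3 -79.3] [ -5.9 -35.6  28.8] -0.0
```

View pics/e_scene.png

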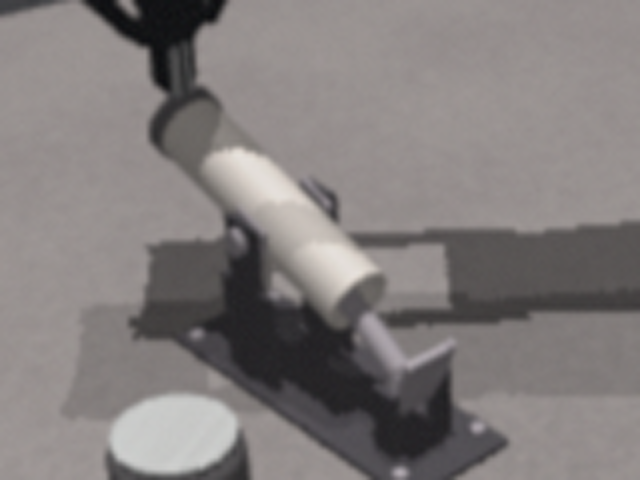

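```bash
python3 - <<'E'
from plan import *
plan(S(-74,0,265),(-90,0,-79))
plan(S(-74,0,213),(-90,0,-79))
E
```

```text
t 6.25 pos [ 616.7227 -283.865   242.9233] rot [-89.572   -1.3296 -79.2812] F [ -5.9158 -35.5896  28.7777] gap -0.030744471045483307 oh 72.6
full [-0.0271 -0.0227  0.0007] [-0.0074 -0.0048  0.0232] dist 0.03535177467711867 1.4238481326989516
t 6.25 pos [ 616.7227 -283.865   242.9233] rot [-89.572   -1.3296 -79.2812] F [ -5.9158 -35.5896  28.7777] gap -0.030744471045483307 oh 72.6
full [-0.0283  0.0293  0.0003] [-0.0074 -0.0048  0.0232] dist 0.04071567636960905 1.4238481326989516
```

Emit:
{"op": "arm_command", "data": {
  "increments": [
    [0, -0.015, 0, 0, 0, 0],
    [0, -0.032, 0, 0, 0, 0],
    [0, -0.034, 0, 0, 0, 0],
    [-0.009, -0.034, 0, 0, 0, 0],
    [-0.018, -0.034, 0, 0, 0, 0],
    [-0.018, -0.034, 0, 0, 0, 0],
    [-0.018, -0.032, 0, 0, 0, 0],
    [-0.018, -0.028, 0, 0, 0, 0],
    [-0.018, -0.024, 0, 0, 0, 0],
    [-0.018, -0.02, 0, 0, 0, 0]
  ]
}}

```text
time: 7.5
tool_pos: [611.9, -256.5, 253.3]
tcp_rot: [-90.0, 0.0, -79.0]
ft_force: [0.3, 0.5, -0.8]
finger_gap: 0.2
```

```bash
python3 look.py f scene;  python3 - <<'E'
from plan import *
plan(S(-74,0,213),(-90,0,-79))
E
```

```text
7.55 [ 611.7 -256.4  252.7] [-90.1   0.  -79. ] [-0.1 -0.1 -0.3] 0.1
t 7.55 pos [ 611.7355 -256.4165  252.6976] rot [-90.0548   0.0431 -79.0106] F [-0.0893 -0.1496 -0.2636] gap 0.0964942021125187 oh 72.6
full [0.0003 0.0397 0.0004] [ 0.001  -0.0002 -0.0008] dist 0.03970009413903175 0.07051634019599172
```

View pics/f_scene.png

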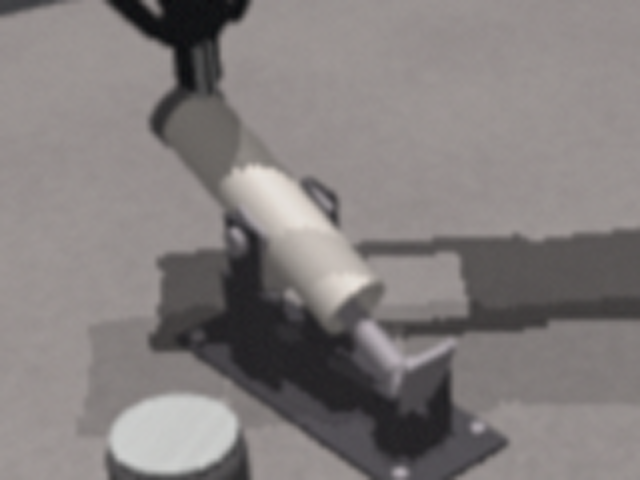

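Emit:
{"op": "arm_command", "data": {
  "increments": [
    [0, 0.003, 0, 0, 0, 0],
    [0, 0.006, 0, 0, 0, 0],
    [0, 0.009, 0, 0, 0, 0],
    [0, 0.012, 0, 0, 0, 0],
    [0, 0.015, 0, 0, 0, 0],
    [0, 0.018, 0, 0, 0, 0],
    [0, 0.021, 0, 0, 0, 0],
    [0, 0.024, 0, 0, 0, 0],
    [0, 0.027, 0, 0, 0, 0],
    [0, 0.03, 0, 0, 0, 0]
  ]
}}

```text
time: 8.8
tool_pos: [614.4, -258.5, 229.8]
tcp_rot: [-89.6, -0.4, -79.0]
ft_force: [-0.4, -2.0, 17.4]
finger_gap: 0.2
```

```bash
python3 look.py g scene;  python3 - <<'E'
from plan import *
plan(S(-74,0,213),(-90,0,-79))
E
```

```text
8.85 [ 614.3 -258.3  228.9] [-89.6  -0.4 -79. ] [ 1.4 -1.8 14.7] -0.0
t 8.85 pos [ 614.2772 -258.3358  228.9357] rot [-89.596   -0.3921 -79.0269] F [ 1.4407 -1.8307 14.7478] gap -0.026956168071759986 oh 72.6
full [-0.0022  0.0159 -0.0019] [-0.007  -0.0004  0.0068] dist 0.016170200657547047 0.5635502536795494
```

View pics/g_scene.png

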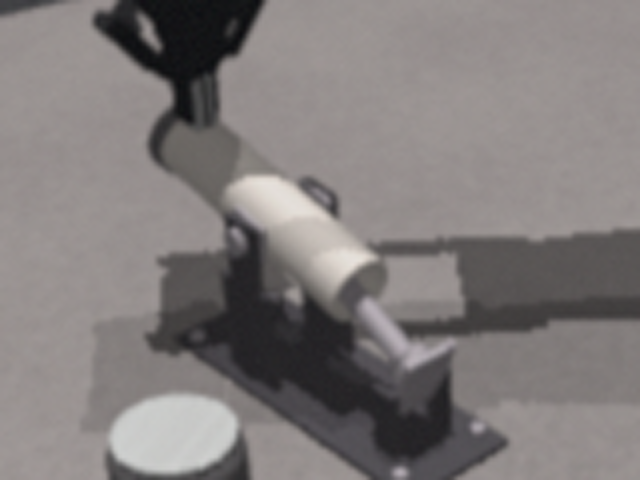

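Emit:
{"op": "arm_command", "data": {
  "increments": [
    [0, 0.002, 0, 0, 0, 0],
    [0, 0.004, 0, 0, 0, 0],
    [0, 0.006, 0, 0, 0, 0],
    [0, 0.008, 0, 0, 0, 0],
    [0, 0.01, 0, 0, 0, 0],
    [0, 0.012, 0, 0, 0, 0],
    [0, 0.014, 0, 0, 0, 0],
    [0, 0.016, 0, 0, 0, 0],
    [0, 0.016, 0, 0, 0, 0],
    [0, 0.016, 0, 0, 0, 0]
  ]
}}

```text
time: 10.1
tool_pos: [613.9, -258.2, 211.5]
tcp_rot: [-89.7, -0.3, -79.0]
ft_force: [1.9, -3.8, 10.7]
finger_gap: -0.4
```

```bash
python3 look.py i scene;  python3 - <<'E'
from plan import *
plan(S(-74,0,213),(-90,0,-79))
E
```

```text
10.15 [ 613.8 -258.1  211.5] [-89.7  -0.3 -79. ] [ 2.  -4.  10.2] -0.1
t 10.15 pos [ 613.8447 -258.1427  211.471 ] rot [-89.6972  -0.3116 -79.0257] F [ 1.9562 -3.9683 10.2383] gap -0.09277163739159759 oh 72.6
full [-0.0018 -0.0015 -0.0014] [-0.0053 -0.0004  0.0054] dist 0.002751393500818843 0.4351717513992507
```

View pics/i_scene.png

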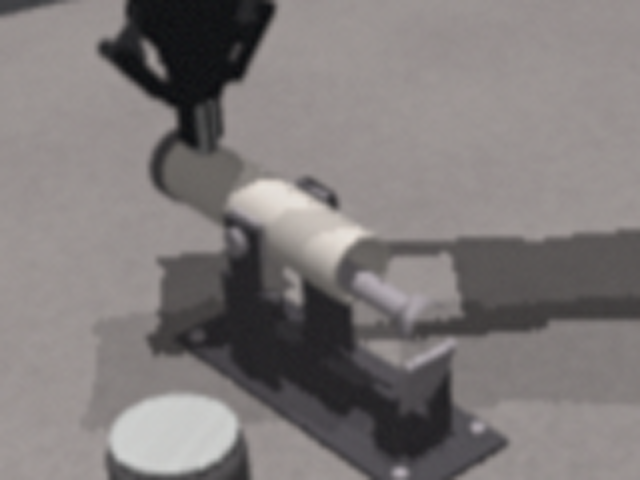

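Emit:
{"op": "arm_command", "data": {
  "increments": [
    [0, 0.001, 0, 0, 0, 0],
    [0, 0.002, 0, 0, 0, 0],
    [0, 0.003, 0, 0, 0, 0],
    [0, 0.003, 0, 0, 0, 0],
    [0, -0.02, 0, 0, 0, 0],
    [0, -0.045, 0, 0, 0, 0],
    [-0.045, -0.045, 0, 0, 0, 0],
    [-0.095, -0.045, 0, 0, 0, 0],
    [-0.14, -0.04, 0, 0, 0, 0],
    [-0.176, -0.035, 0, 0, 0, 0]
  ]
}}

```text
time: 11.4
tool_pos: [578.1, -81.9, 243.0]
tcp_rot: [-90.0, -0.0, -79.0]
ft_force: [0.9, -0.3, 0.0]
finger_gap: 0.1
```

```bash
python3 look.py j scene wrist top;  python3 - <<'E'
from plan import *
plan(S(103,0,172),(-90,0,-79))
E
```

```text
11.55 [578.2 -82.  242.7] [-90.    0.  -78.8] [0.7 0.6 0.9] 0.4
t 11.55 pos [578.1501 -81.9614 242.7205] rot [-90.0136   0.0147 -78.8431] F [0.6617 0.6076 0.8843] gap 0.35101664027659146 oh 72.6
full [0.001  0.0707 0.    ] [ 0.0002  0.0027 -0.0003] dist 0.07072686763753404 0.15822439693847837
```

View pics/j_scene.png

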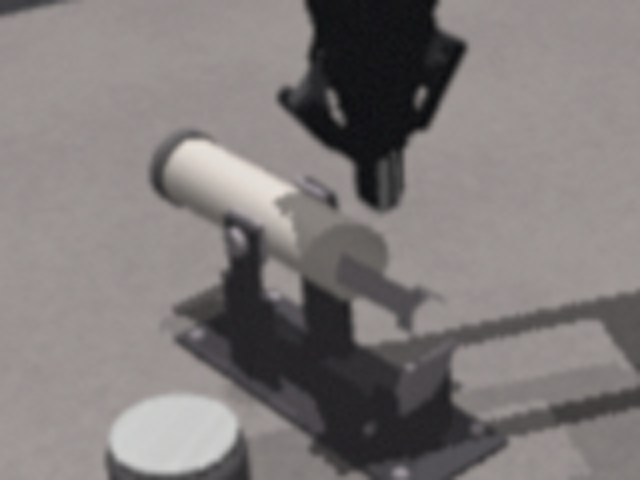

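View pics/j_wrist.png

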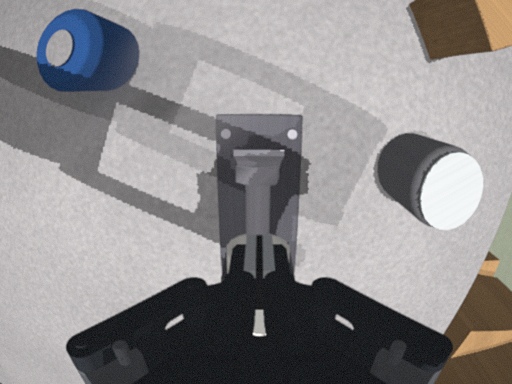

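View pics/j_top.png

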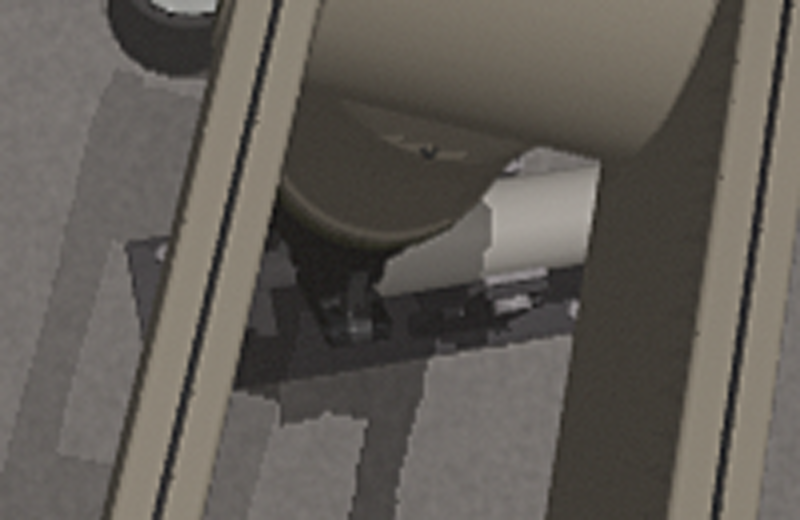

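```bash
python3 - <<'E'
import cv2
a=cv2.imread("pics/j_wrist.png")[100:280,200:320]; cv2.imwrite("pics/zj.png",cv2.resize(a,None,fx=5,fy=3.3,interpolation=cv2.INTER_CUBIC))
from plan import *
c=np.cos(np.radians(101));s=np.sin(np.radians(101))
def inS(P): d=P[:2]-np.array([598,-184]);return np.array([c*d[0]+s*d[1],-s*d[0]+c*d[1]]).round(1)
for p,z in [((217,115),6),((302,115),6),((259,157),120),((259,183),122),((248,200),106),((270,200),106),((240,165),108),((279,165),108)]: print(p,z,inS(wat(p,z)))
E
```

```text
(217, 115) 6 [165.6  42.3]
(302, 115) 6 [165.9 -45.3]
(259, 157) 120 [144.4  -0.9]
(259, 183) 122 [127.1  -0.9]
(248, 200) 106 [109.1   7.1]
(270, 200) 106 [109.2  -9.2]
(240, 165) 108 [136.2  12.5]
(279, 165) 108 [136.3 -15.1]
```

View pics/zj.png

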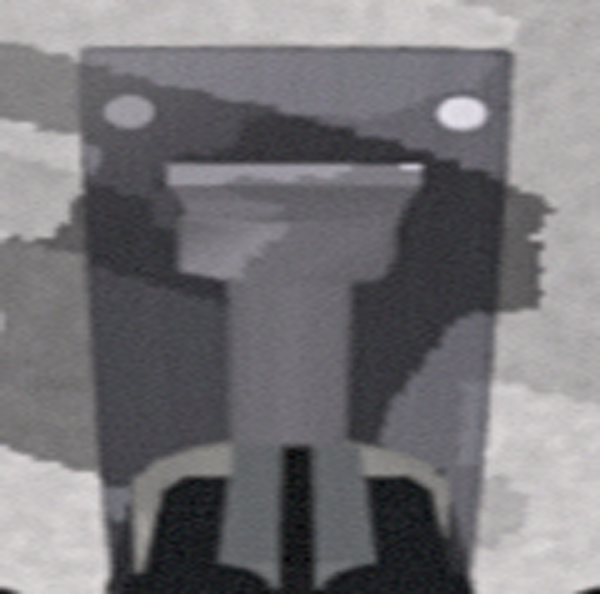

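Emit:
{"op": "arm_command", "data": {
  "increments": [
    [0, 0, 0, 0, 0, 0],
    [-0.002, 0.01, -0.001, 0, 0, 0],
    [-0.004, 0.02, -0.001, 0, 0, 0],
    [-0.005, 0.025, -0.001, 0, 0, 0],
    [-0.005, 0.03, -0.001, 0, 0, 0],
    [-0.005, 0.035, -0.001, 0, 0, 0],
    [-0.005, 0.045, -0.001, 0, 0, 0],
    [-0.005, 0.055, -0.001, 0, 0, 0],
    [-0.005, 0.065, -0.001, 0, 0, 0],
    [-0.005, 0.072, -0.001, 0, 0, 0]
  ],
  "jaw": -1
}}

```text
time: 12.8
tool_pos: [576.2, -78.8, 169.8]
tcp_rot: [-90.0, 0.0, -79.0]
ft_force: [0.6, -0.3, 0.5]
finger_gap: 85.2
```

```bash
python3 look.py k scene wrist;  python3 - <<'E'
from plan import *
plan(S(108,-1,170),(-90,0,-79))
E
```

```text
12.9 [575.9 -78.8 169.6] [-90.1   0.  -79. ] [0.2 0.6 0.5] 85.1
t 12.9 pos [575.8974 -78.7715 169.5736] rot [-90.1008   0.046  -78.9983] F [0.1702 0.5753 0.5136] gap 85.08231174243416 oh 72.6
full [-0.0005 -0.0004  0.0026] [ 0.0018  0.     -0.0008] dist 0.002696853309929863 0.11084117848450685
```

View pics/k_scene.png

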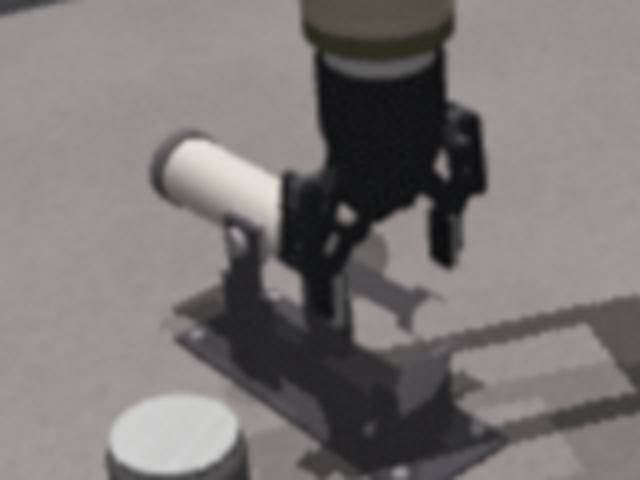

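View pics/k_wrist.png

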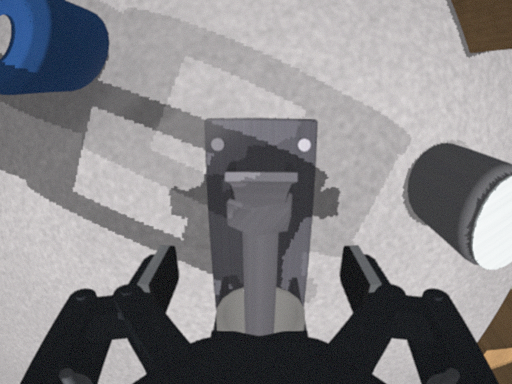

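Emit:
{"op": "arm_command", "data": {
  "increments": [
    [0, 0, 0, 0, 0, 0],
    [0, 0, 0, 0, 0, 0],
    [0, 0, 0, 0, 0, 0],
    [0, 0, 0, 0, 0, 0],
    [0, 0, 0, 0, 0, 0],
    [0, 0, 0, 0, 0, 0],
    [0, 0, 0, 0, 0, 0],
    [0, 0, 0, 0, 0, 0],
    [0, 0, 0, 0, 0, 0],
    [0, 0, 0, 0, 0, 0]
  ],
  "jaw": 1,
  "force": 110
}}

```text
time: 14.15
tool_pos: [576.5, -78.9, 170.9]
tcp_rot: [-90.0, 0.0, -79.0]
ft_force: [-0.3, -0.5, 2.6]
finger_gap: 14.0
```

```bash
python3 look.py l scene wrist
```

```text
14.25 [576.5 -78.9 170.9] [-90.   0. -79.] [-0.2  0.3  2. ] 14.2
```

View pics/l_scene.png

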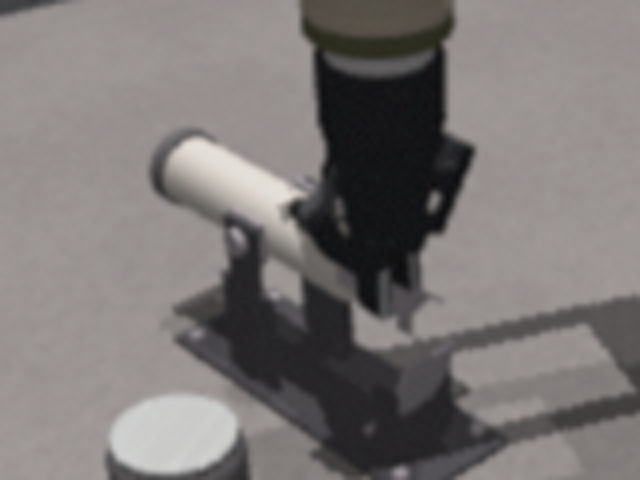

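View pics/l_wrist.png

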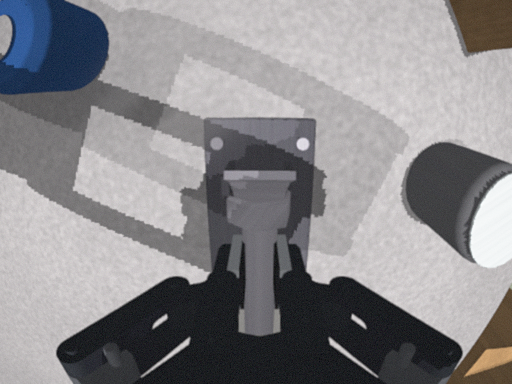

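```bash
python3 - <<'E'
from plan import *
def pz(L): p=proj("scene",S(*L)); return ((p-np.array([130,90]))*4).round(0)
for L in [(97,-16,99),(119,-16,99),(119,-10,99),(139,0,108),(139,0,104),(139,0,100),(139,0,94),(80,0,115),(80,0,119),(80,0,140),(80,0,91),(-110,0,115),(140,0,80),(140,20,80),(140,-20,80)]: print(L,pz(L))
E
python3 - <<'E'
import cv2
a=cv2.imread("pics/l_scene.png")[200:400,280:480]; cv2.imwrite("pics/zl.png",cv2.resize(a,None,fx=3,fy=3))
a=cv2.imread("pics/i_scene.png")[200:400,280:480]; cv2.imwrite("pics/zi.png",cv2.resize(a,None,fx=3,fy=3))
E
```

```text
(97, -16, 99) [357. 309.]
(119, -16, 99) [380. 323.]
(119, -10, 99) [387. 319.]
(139, 0, 108) [421. 314.]
(139, 0, 104) [421. 319.]
(139, 0, 100) [421. 324.]
(139, 0, 94) [421. 332.]
(80, 0, 115) [357. 267.]
(80, 0, 119) [357. 261.]
(80, 0, 140) [355. 233.]
(80, 0, 91) [359. 299.]
(-110, 0, 115) [177. 161.]
(140, 0, 80) [423. 352.]
(140, 20, 80) [446. 339.]
(140, -20, 80) [399. 365.]
```

View pics/zl.png

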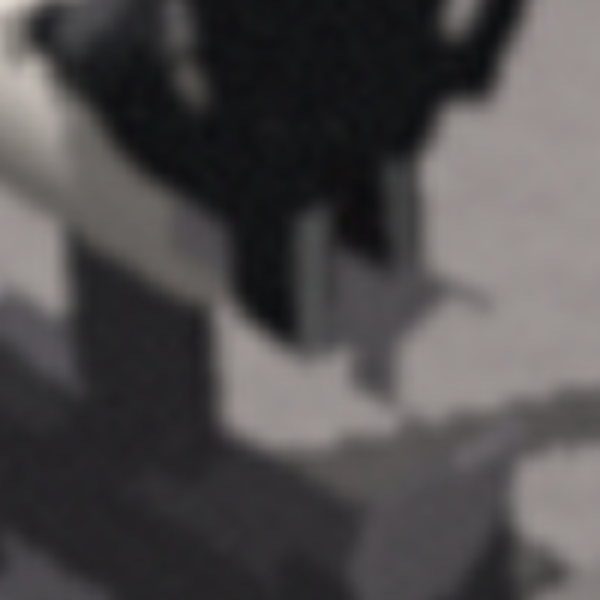

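View pics/zi.png

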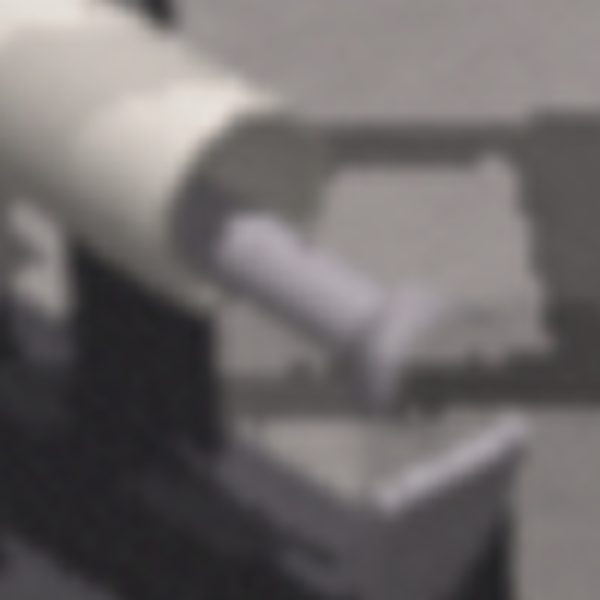

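Emit:
{"op": "arm_command", "data": {
  "increments": [
    [0, 0, 0, 0, 0, 0],
    [0, 0, 0, 0, 0, 0],
    [0, 0, 0, 0, 0, 0],
    [0, 0, 0, 0, 0, 0],
    [0, 0.002, 0, 0, 0, 0],
    [0, 0.004, 0, 0, 0, 0],
    [0, 0.005, 0, 0, 0, 0],
    [0, 0.005, 0, 0, 0, 0],
    [0, 0.005, 0, 0, 0, 0],
    [0, 0.005, 0, 0, 0, 0]
  ],
  "jaw": 0
}}

```text
time: 15.5
tool_pos: [576.6, -78.9, 166.0]
tcp_rot: [-90.0, -0.0, -79.0]
ft_force: [0.7, 0.0, 0.2]
finger_gap: 42.5
```

Emit:
{"op": "arm_command", "data": {
  "increments": [
    [0, 0, 0, 0, 0, 0],
    [0, 0, 0, 0, 0, 0],
    [0, 0, 0, 0, 0, 0],
    [0, 0, 0, 0, 0, 0],
    [0, 0, 0, 0, 0, 0],
    [0, 0, 0, 0, 0, 0],
    [0, 0, 0, 0, 0, 0],
    [0, 0, 0, 0, 0, 0],
    [0, 0, 0, 0, 0, 0],
    [0, 0, 0, 0, 0, 0]
  ],
  "jaw": 1,
  "force": 100
}}

```text
time: 16.75
tool_pos: [576.4, -78.9, 165.8]
tcp_rot: [-90.0, 0.0, -79.0]
ft_force: [-1.1, 2.0, 0.0]
finger_gap: 14.3
```

```bash
python3 look.py m scene wrist;  python3 - <<'E'
from plan import *
plan(S(108,-1,165),(-90,0,-79))
E
```

```text
16.85 [576.5 -78.9 165.8] [-90.   0. -79.] [-0.4 -1.8  0.7] 15.1
t 16.85 pos [576.4629 -78.9025 165.7812] rot [-90.0099   0.0052 -79.0001] F [-0.4003 -1.802   0.7007] gap 15.068233494510247 oh 72.6
full [-0.0007  0.0008  0.0021] [ 0.0002 -0.     -0.0001] dist 0.002343870803529596 0.011171498380332927
```

View pics/m_scene.png

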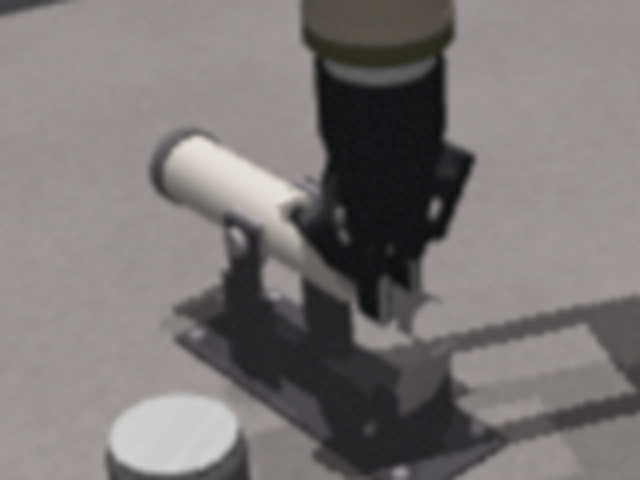

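Emit:
{"op": "arm_command", "data": {
  "increments": [
    [-0.006, 0, 0, 0, 0, 0],
    [-0.016, -0.001, 0, 0, 0, 0],
    [-0.028, -0.001, 0, 0, 0, 0],
    [-0.04, -0.002, 0, 0, 0, 0],
    [-0.052, -0.002, 0, 0, 0, 0],
    [-0.064, -0.003, 0, 0, 0, 0],
    [-0.076, -0.004, 0, 0, 0, 0],
    [-0.09, -0.004, 0, 0, 0, 0],
    [-0.104, -0.005, 0, 0, 0, 0],
    [-0.12, -0.005, 0, 0, 0, 0]
  ]
}}

```text
time: 18.1
tool_pos: [553.5, 39.8, 171.0]
tcp_rot: [-90.0, -0.0, -79.0]
ft_force: [0.3, 1.0, -4.6]
finger_gap: 14.6
```

```bash
python3 look.py n scene wrist
```

```text
18.2 [553.2  40.7 170.8] [-90.    0.  -78.9] [-0.2 -0.2 -4.6] 14.9
```

View pics/n_scene.png

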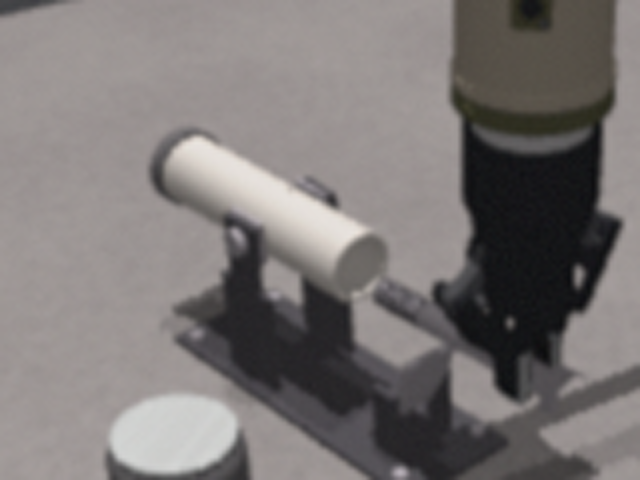

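View pics/n_wrist.png

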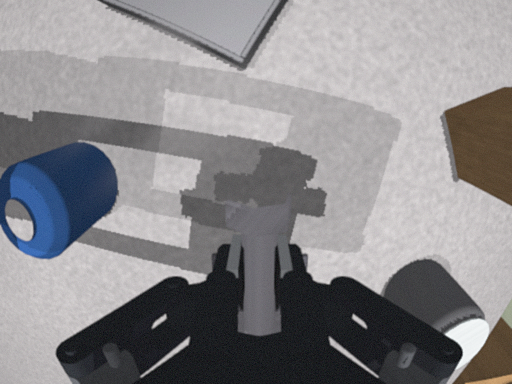

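```bash
python3 - <<'E'
import cv2
from plan import *
a=cv2.imread("pics/a_top.png")[155:285,70:230]; cv2.imwrite("pics/zt.png",cv2.resize(a,None,fx=4.5,fy=4.5,interpolation=cv2.INTER_CUBIC))
E
```

```text
(no output)
```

View pics/zt.png

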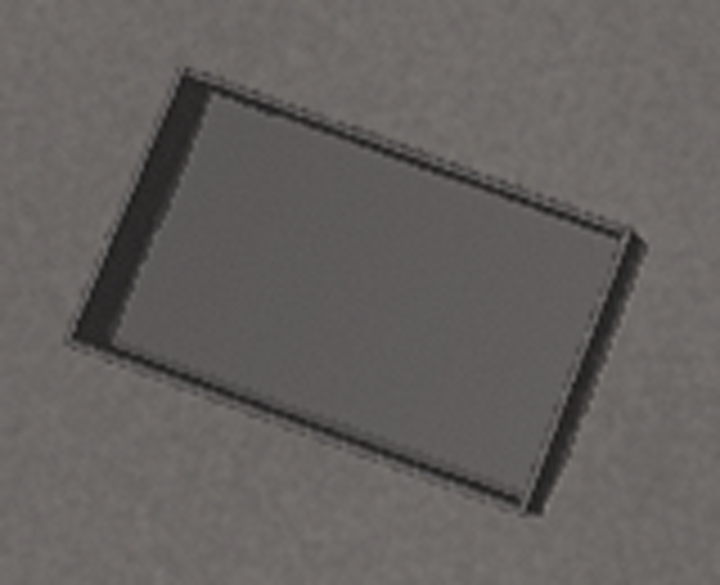

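```bash
python3 - <<'E'
from plan import *
P=[atz("top",(70+u/4.5,155+v/4.5),45)[:2] for u,v in [(183,70),(70,343),(528,508),(632,232)]]
P=np.array(P);print(P.round(1),P.mean(0));
d=lambda a,b:(P[b]-P[a])
for a,b in [(0,1),(1,2),(3,2),(0,3)]: print(a,b,np.linalg.norm(d(a,b)),np.degrees(np.arctan2(*d(a,b)[::-1])))
E
```

```text
[[591.4 353.8]
 [462.  396.6]
 [392.  181.4]
 [519.1 139. ]] [491.1193 267.692 ]
0 1 136.2579507600742 161.65423494444602
1 2 226.35291042691418 -108.02549095818232
3 2 133.98711993434713 161.5347668497667
0 3 226.63098412955043 -108.60006083760882
```

```bash
python3 - <<'E'
from plan import *
plan((508,318,185),(-90,0,-108.4))
E
```

```text
t 18.2 pos [553.2191  40.68   170.8305] rot [-90.0093   0.0374 -78.9134] F [-0.2079 -0.2287 -4.5668] gap 14.855256846494175 oh 72.6
full [-0.2808 -0.014   0.0089] [ 0.0003  0.5146 -0.0006] dist 0.28133950342297953 29.486607889065105
```

Emit:
{"op": "arm_command", "data": {
  "increments": [
    [-0.012, -0.004, 0, 0, 0, 0],
    [-0.036, -0.01, 0.001, 0, 0.02, 0],
    [-0.07, -0.016, 0.002, 0, 0.08, 0],
    [-0.106, -0.018, 0.003, 0, 0.15, 0],
    [-0.142, -0.018, 0.004, 0, 0.22, 0],
    [-0.178, -0.018, 0.005, 0, 0.3, 0],
    [-0.214, -0.018, 0.006, 0, 0.38, 0],
    [-0.246, -0.017, 0.007, 0, 0.45, 0],
    [-0.27, -0.015, 0.008, 0, 0.5, 0],
    [-0.281, -0.014, 0.009, 0, 0.515, 0]
  ]
}}

```text
time: 19.45
tool_pos: [508.5, 317.8, 185.0]
tcp_rot: [-90.0, 0.0, -108.5]
ft_force: [0.2, -0.4, -3.9]
finger_gap: 14.8
```

```bash
sed -i 's/box={"scene":(130,90,290,210),/box={"scene":(250,130,450,280),/' look.py; python3 look.py o scene wrist; python3 - <<'E'
from plan import *
plan((508,318,185),(-90,0,-108.4))
E
```

```text
19.55 [508.6 317.2 184.9] [ -90.     0.  -108.4] [-0.4 -0.4 -4. ] 14.5
t 19.55 pos [508.6471 317.212  184.9035] rot [ -89.9985    0.0052 -108.4176] F [-0.4146 -0.4401 -4.0303] gap 14.478079309877627 oh 72.6
full [-0.0005 -0.0001 -0.0009] [-0.     -0.0003 -0.0001] dist 0.0010242263337736832 0.018406196662200898
```

View pics/o_scene.png

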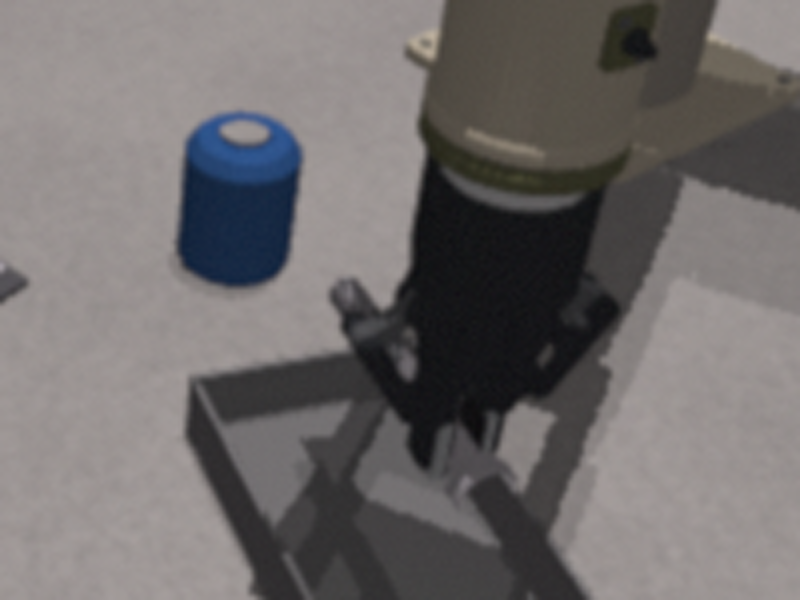

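View pics/o_wrist.png

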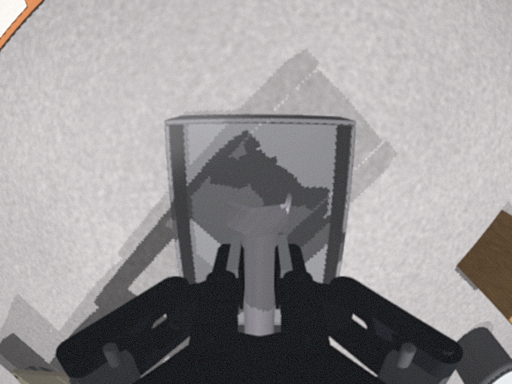

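Emit:
{"op": "arm_command", "data": {
  "increments": [
    [0, 0.01, 0, 0, 0, 0],
    [0, 0.025, 0, 0, 0, 0],
    [0, 0.04, 0, 0, 0, 0],
    [0, 0.055, 0, 0, 0, 0],
    [0, 0.068, 0, 0, 0, 0],
    [0, 0.078, 0, 0, 0, 0],
    [0, 0.086, 0, 0, 0, 0],
    [0, 0.091, 0, 0, 0, 0],
    [0, 0.094, 0, 0, 0, 0],
    [0, 0.095, 0, 0, 0, 0]
  ]
}}

```text
time: 20.8
tool_pos: [509.0, 316.5, 90.0]
tcp_rot: [-90.0, 0.0, -108.5]
ft_force: [0.5, -0.6, -4.1]
finger_gap: 14.6
```

```bash
python3 look.py p scene top wrist
```

```text
20.95 [509.  316.5  90.2] [ -90.     0.  -108.5] [ 0.4 -0.  -4.7] 14.6
```

View pics/p_scene.png

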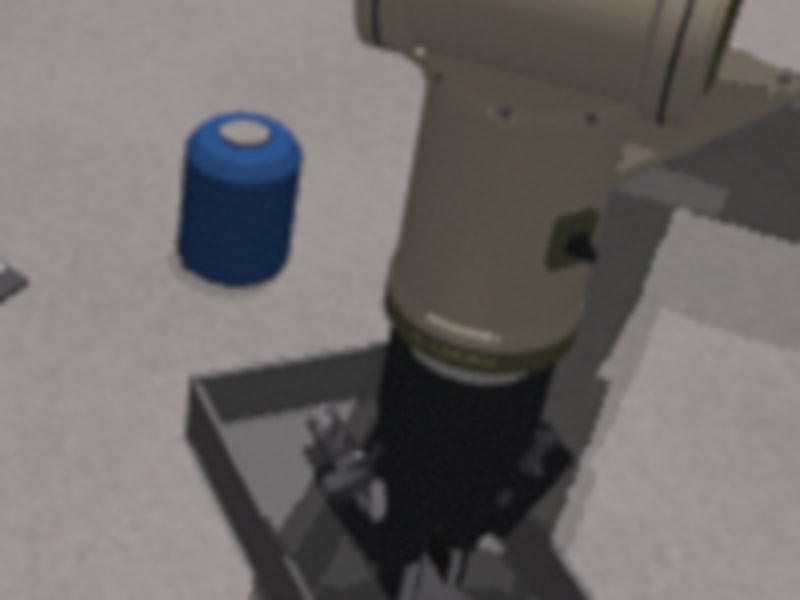

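View pics/p_wrist.png

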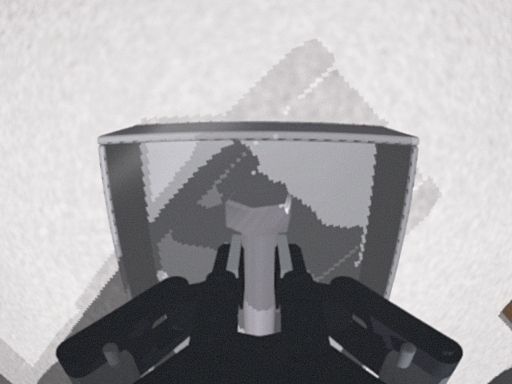

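Emit:
{"op": "arm_command", "data": {
  "increments": [
    [0, 0.001, 0, 0, 0, 0],
    [0, 0.002, 0, 0, 0, 0],
    [0, 0.003, 0, 0, 0, 0],
    [0, 0.004, 0, 0, 0, 0],
    [0, 0.005, 0, 0, 0, 0],
    [0, 0.006, 0, 0, 0, 0],
    [0, 0.007, 0, 0, 0, 0],
    [0, 0.008, 0, 0, 0, 0],
    [0, 0.009, 0, 0, 0, 0],
    [0, 0.01, 0, 0, 0, 0]
  ]
}}

```text
time: 22.2
tool_pos: [508.8, 316.4, 79.8]
tcp_rot: [-90.0, -0.0, -108.5]
ft_force: [-0.3, 0.3, -3.7]
finger_gap: 14.9
```

```bash
python3 -c "
from bench import r
s=r.sense();print(s['ft_force'],s['wrist_torque'],s['tool_pos'])"
```

```text
[-0.25116971  0.29629884 -3.70132856] [ 0.16468234 -0.04251898  0.00827615] [508.81780454 316.43362325  79.81103662]
```

Still hanging (−3.7 N). Continue in small steps.

Emit:
{"op": "arm_command", "data": {
  "increments": [
    [0, 0.0005, 0, 0, 0, 0],
    [0, 0.001, 0, 0, 0, 0],
    [0, 0.0015, 0, 0, 0, 0],
    [0, 0.002, 0, 0, 0, 0],
    [0, 0.0025, 0, 0, 0, 0],
    [0, 0.003, 0, 0, 0, 0],
    [0, 0.003, 0, 0, 0, 0],
    [0, 0.003, 0, 0, 0, 0],
    [0, 0.003, 0, 0, 0, 0],
    [0, 0.003, 0, 0, 0, 0]
  ]
}}

```text
time: 23.45
tool_pos: [510.0, 317.0, 78.5]
tcp_rot: [-89.9, 0.1, -108.5]
ft_force: [-0.1, -1.0, 7.0]
finger_gap: 14.7
```

```bash
python3 -c "
from bench import r
s=r.sense();print(s['ft_force'],s['wrist_torque'],s['tool_pos'])"
```

```text
[-0.08697905 -0.95858033  6.99171015] [ 1.20214117 -0.3677207  -0.04024439] [509.96831296 316.97410989  78.47031611]
```

```bash
sed -i 's/"scene":(250,130,450,280)/"scene":(270,180,430,310)/' look.py; python3 look.py q scene wrist; python3 -c "
from bench import r
s=r.sense();print(s['ft_force'],s['wrist_torque'],s['tool_pos'])"
```

```text
23.55 [510.  317.   78.5] [ -89.9    0.1 -108.5] [ 0.2 -0.9  6.2] 14.8
[ 0.22187002 -0.90350401  6.24355767] [ 1.15322094 -0.38043139  0.03639259] [509.96916058 316.98561854  78.46400733]
```

View pics/q_scene.png

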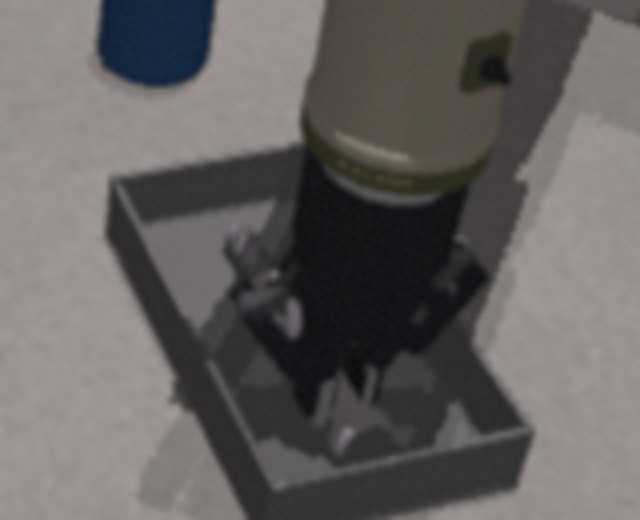

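View pics/q_wrist.png

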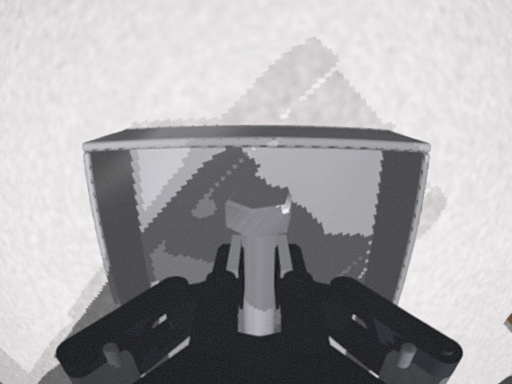

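Emit:
{"op": "arm_command", "data": {
  "increments": [
    [0, -0.001, 0, 0, 0, 0],
    [0, -0.002, 0, 0, 0, 0],
    [0, -0.0025, 0, 0, 0, 0.01],
    [0, -0.0025, 0, 0, 0, 0.02],
    [0, -0.0025, 0, 0, 0, 0.03],
    [0, -0.0025, 0, 0, 0, 0.033],
    [0, -0.0025, 0, 0, 0, 0.033],
    [0, -0.0025, 0, 0, 0, 0.033],
    [0, -0.0025, 0, 0, 0, 0.033],
    [0, -0.0025, 0, 0, 0, 0.033]
  ]
}}

```text
time: 24.8
tool_pos: [508.8, 316.5, 79.4]
tcp_rot: [-90.0, 1.9, -108.5]
ft_force: [0.7, 1.3, -4.3]
finger_gap: 14.6
```

```bash
python3 look.py q2 scene; python3 -c "
from bench import r
s=r.sense();print(s['ft_force'],s['wrist_torque'],s['tool_pos'])"
```

```text
24.85 [508.8 316.5  79.4] [ -90.     1.9 -108.5] [ 0.9 -1.8 -5.4] 14.8
[ 0.85877116 -1.7604549  -5.38376286] [-2.40053217  0.83837682 -0.03967697] [508.83818137 316.47568908  79.38424425]
```

View pics/q2_scene.png

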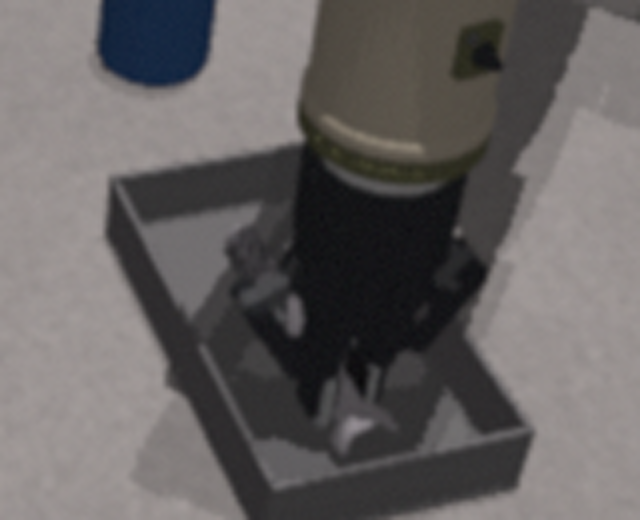

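```bash
python3 -c "
from bench import r
for i in range(5):
    r.snapshot('top'); s=r.sense();print(s['ft_force'].round(2),s['wrist_torque'].round(2),s['tool_pos'].round(2),s['tcp_rot'].round(2),s['joint_efforts'].round(1))"
```

```text
[ 0.07 -2.59 -3.59] [-1.89  0.69 -0.01] [508.83 316.43  79.38] [ -90.      1.89 -108.51] [ -0.3 -61.7 -44.3  -0.    0.    0. ]
[ 0.17  0.2  -2.24] [ 1.08 -0.4   0.01] [508.82 316.42  79.37] [ -90.      1.88 -108.5 ] [ -0.3 -61.7 -44.3   0.   -0.   -0. ]
[ 1.78  4.57 -0.52] [ 2.87 -1.03  0.1 ] [508.82 316.46  79.41] [ -90.      1.89 -108.5 ] [ -0.3 -61.7 -44.3   0.   -0.   -0. ]
[ 0.69  3.74 -3.68] [ 1.24 -0.39  0.04] [508.82 316.44  79.37] [ -90.      1.89 -108.51] [ -0.3 -61.7 -44.3   0.   -0.    0. ]
[ 0.37 -0.96 -6.18] [-1.77  0.63  0.02] [508.8  316.45  79.36] [ -90.01    1.89 -108.51] [ -0.3 -61.7 -44.3   0.   -0.    0. ]
```

Emit:
{"op": "arm_command", "data": {
  "increments": [
    [0, 0.0003, 0, 0, 0, 0],
    [0, 0.0006, 0, 0, 0, 0],
    [0, 0.0009, 0, 0, 0, 0],
    [0, 0.0012, 0, 0, 0, 0],
    [0, 0.0015, 0, 0, 0, 0],
    [0, 0.0018, 0, 0, 0, 0],
    [0, 0.002, 0, 0, 0, 0],
    [0, 0.002, 0, 0, 0, 0],
    [0, 0.002, 0, 0, 0, 0],
    [0, 0.002, 0, 0, 0, 0]
  ]
}}

```text
time: 26.35
tool_pos: [509.6, 316.9, 78.5]
tcp_rot: [-89.9, 2.0, -108.5]
ft_force: [0.1, -1.6, 4.6]
finger_gap: 14.4
```

```bash
python3 -c "
from bench import r
for i in range(5):
    r.snapshot('top'); s=r.sense();print(s['ft_force'].round(2),s['wrist_torque'].round(2),s['tool_pos'].round(2),s['tcp_rot'].round(2))"
```

```text
[-0.69 -1.15  4.78] [-0.66  0.27 -0.  ] [509.62 316.87  78.44] [ -89.92    1.97 -108.5 ]
[-1.05  0.38  5.69] [-0.28  0.1  -0.  ] [509.6  316.89  78.46] [ -89.92    1.97 -108.5 ]
[ 0.03 -0.33  5.14] [ 0.18 -0.04 -0.04] [509.64 316.87  78.46] [ -89.92    1.97 -108.5 ]
[0.16 1.86 5.61] [ 0.69 -0.26  0.03] [509.61 316.86  78.45] [ -89.92    1.97 -108.5 ]
[0.09 1.88 6.25] [ 1.14 -0.41 -0.03] [509.61 316.85  78.46] [ -89.92    1.97 -108.51]
```

Emit:
{"op": "arm_command", "data": {
  "increments": [
    [0, 0, 0, 0, 0, 0],
    [0, 0, 0, 0, 0, 0],
    [0, 0, 0, 0, 0, 0],
    [0, 0, 0, 0, 0, 0],
    [0, 0, 0, 0, 0, 0],
    [0, 0, 0, 0, 0, 0],
    [0, 0, 0, 0, 0, 0],
    [0, 0, 0, 0, 0, 0],
    [0, 0, 0, 0, 0, 0],
    [0, 0, 0, 0, 0, 0]
  ],
  "jaw": 1,
  "force": 20
}}

```text
time: 27.85
tool_pos: [509.6, 316.9, 78.5]
tcp_rot: [-89.9, 2.0, -108.5]
ft_force: [-0.1, -2.8, 5.3]
finger_gap: 14.3
```

Emit:
{"op": "arm_command", "data": {
  "increments": [
    [0, 0, 0, 0, 0, 0],
    [0, 0, 0, 0, 0, 0],
    [0, 0, 0, 0, 0, 0],
    [0, 0, 0, 0, 0, 0],
    [0, 0, 0, 0, 0, 0],
    [0, 0, 0, 0, 0, 0],
    [0, 0, 0, 0, 0, 0],
    [0, 0, 0, 0, 0, 0],
    [0, 0, 0, 0, 0, 0],
    [0, 0, 0, 0, 0, 0]
  ],
  "jaw": 0.1
}}

```text
time: 29.1
tool_pos: [508.9, 316.5, 77.4]
tcp_rot: [-90.0, 1.9, -108.5]
ft_force: [0.7, 0.1, 1.0]
finger_gap: 38.6
```

```bash
python3 look.py s scene wrist
```

```text
29.2 [508.9 316.5  77.4] [ -90.     1.9 -108.5] [-0.6 -0.1 -0.5] 38.2
```

View pics/s_wrist.png

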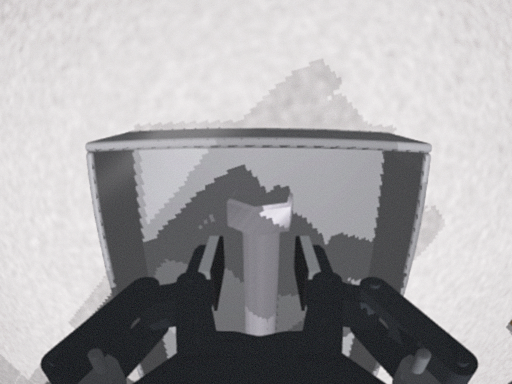

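Released with the bolt resting on the floor of the tray. Lift straight up and away.

Emit:
{"op": "arm_command", "data": {
  "increments": [
    [0, -0.005, 0, 0, 0, 0],
    [0, -0.012, 0, 0, 0, 0],
    [0, -0.025, 0, 0, 0, 0],
    [0, -0.045, 0, 0, 0, 0],
    [0, -0.07, 0, 0, 0, 0],
    [0, -0.1, 0, 0, 0, 0],
    [0, -0.13, 0, 0, 0, 0],
    [0, -0.16, 0, 0, 0, 0],
    [0, -0.18, 0, 0, 0, 0],
    [0, -0.19, 0, 0, 0, 0]
  ]
}}

```text
time: 30.45
tool_pos: [507.3, 310.7, 269.4]
tcp_rot: [-89.9, 2.0, -108.5]
ft_force: [-0.4, 0.3, -0.3]
finger_gap: 38.4
```

Emit:
{"op": "arm_command", "data": {
  "increments": [
    [0.01, 0, 0, 0, 0, 0],
    [0.04, 0, -0.01, 0, 0, 0],
    [0.08, 0, -0.02, 0, 0, 0],
    [0.12, 0, -0.03, 0, 0, 0],
    [0.16, 0, -0.04, 0, 0, 0],
    [0.2, 0, -0.05, 0, 0, 0],
    [0.24, 0, -0.06, 0, 0, 0],
    [0.28, 0, -0.07, 0, 0, 0],
    [0.31, 0, -0.08, 0, 0, 0],
    [0.32, 0, -0.08, 0, 0, 0]
  ]
}}

```text
time: 31.7
tool_pos: [328.2, 31.6, 255.2]
tcp_rot: [-90.1, 1.9, -108.6]
ft_force: [0.4, 0.4, 0.3]
finger_gap: 38.4
```

```bash
python3 - <<'E'
import cv2
from plan import *
for n in ("scene","top"): cv2.imwrite(f"pics/t_{n}.png",r.snapshot(n)[:,:,::-1])
s=r.sense();print(s["time"],s["tool_pos"])
for n in ("carton","can","filter","tray"):
    a=r.spot_point("scene",n)[:1];b=r.spot_point("top",n)[:1];print(n,[x["position"] for x in a+b])
E
```

```text
31.8 [329.2036  32.0093 255.9201]
carton [[212.8, 281.4], [211.5, 106.1]]
can [[181.0, 228.8]]
filter [[306.2, 193.8]]
tray [[345.1, 267.9], [152.3, 220.0]]
```

View pics/t_scene.png

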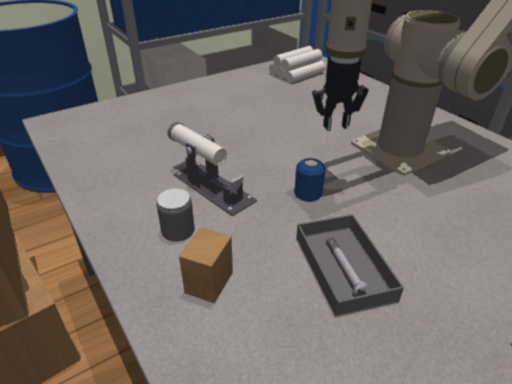

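View pics/t_top.png

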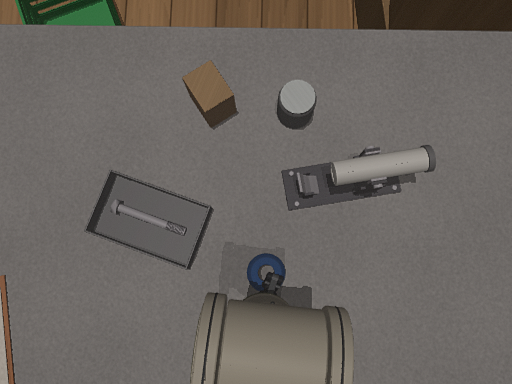

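```bash
python3 -c "
from bench import r
print(r.hand_in(), r.sense()['time'])"
```

```text
the job is handed in; nothing more can be done
the job is handed in; nothing more can be done
```

The bolt is out of the tube and lying flat in the tray. I handed the job in at about 32 s of the 67 s.

**What I did:**
- I pressed the tube near its mouth until the bolt slid out against the stop.
- I pressed the closed end to bring the tube back to level, so the bolt could clear the stop.
- I took the shank just behind the head and drew the bolt out along the tube axis.
- I lowered it until the wrist force showed it resting on the tray floor, then opened the jaws there and moved the arm away.

**Last checks:** In the final pictures the bolt lies along the tray inside the walls. The tube is about level and empty. The carton, can, filter and tray are where they started, to within about 3 pixels. The arm was clear of everything, with the fingertips about 186 mm up.

**What did not go cleanly:**
- My first press on the closed end caught the cap's edge at about 50 N at the wrist, through the fingertips. I backed off and pressed 18 mm nearer the pivot.
- The jaws closed to about 14.5 mm on the 18 mm shank. I gripped again 5 mm lower and got the same reading, so I put it down to soft pads. The bolt did not slip.
- The wrist torque swung by 2–3 N m with the bolt just above the tray floor. I took it as vibration of the held bolt and relied on the force reading to judge contact.
- In the last top picture the networks did not find the can or the filter. I checked both by eye there, and in the scene picture.

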